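# Lock the rotor with the flat slide and bring its nut up to torque

### The arm

A 6-joint arm with a two-finger parallel gripper is mounted at the origin on the work surface. World frame = base frame: x ahead of the robot, y to its left, z up, the work surface at z = 0. Lengths are in m, angles in rad, forces in N, time in s.
With the tool pointing down it reaches from about 0.275 to 0.75 m from the base axis. Payload 10.2 kg.
Tool frame: the origin (TCP) lies at the very end of the fingers, on their centre line; the grasp point (between the pads) lies 19 mm behind it (arm.hold_point_z is the distance from the TCP to the grasp point, in m); z points along the fingers, y is the line along which they close (so a half turn about z gives the same grasp; the last joint's range is limited). The gripper opens to 88 mm and grips with 3 to 60 N. Pads are 18 mm wide; open, the fingers measure 123 mm over their backs; the gripper's body (75 mm by 187 mm) begins 45 mm behind the grasp point.
Start: joints at [-1.533, 0.313, 1.498, -0, 1.331, -0.223], TCP at [0.135, -0.507, 0.239] pointing down, gripper open.
Joint ranges: [-2.94, 2.94], [-0.97, 2.17], [0.19, 2.56], [-1.23, 4.37], [0.02, 3.11], [-2.88, 2.88]. Speed limits (rad/s): [2.39, 2.39, 3.01, 3.14, 3.14, 3.14].

### API

Orientations are given as a unit quaternion [w, x, y, z].
In Python, from station import telemetry, cams, workorder, arm gives the robot as it stands.
- The arm moves only by the tool drive_tool, never from a script. Its argument "moves" is a list of rows, each a list of 7 numbers: the turn, a rotation vector about the tool's x, y, z in rad, then the shift along the tool's x, y, z in m, then the opening, from 0 (shut) to 1 (fully open). In form: [[ax, ay, az, x, y, z, hand], ...]. A call has 1 to 12 rows; each row is the pose to reach, as a shift and turn from the pose commanded when the call began, along the tool's axes at that moment; what a row does not reach only later rows make up. A row lasts 1/8 s, in which the tool goes at most 62.5 mm and 10.7 degrees, less where a joint would pass 70% of its speed; a pose out of reach is approached as far as the arm can. A call with a gripper value outside its range is refused whole. The fingers move at their own pace and stop on an object; "squeeze" is the grip in N (left out, the last holds). Time passes only in rows, so rows that repeat a pose let the fingers close. It gives the time, the measured TCP pose, the force, the opening and the grip force at its end, in the units of the state.
- telemetry.sense(): the state, without advancing time (a new reading comes with each control period).
- cams.get_image(name): name is "scene" or "top" or "wrist"; returns the picture (400x640x3 uint8, red, green, blue); there is no depth.
- cams.get_calibration(name): a dict with "fx", "fy", "cx", "cy" (pixels), "view" (4x4, takes a point from world to camera coordinates). Camera axes: x right, y down, z forward; pixel columns grow to the right and rows downward; lengths in m; the calibration is good to about 2 mm. A picture is of the moment at which its call begins: read the wrist's pose just before it. get_calibration takes no time and is no camera call; for the wrist camera it gives the pose at the moment of the call.
- workorder.hand_in(): hands the job in; it is judged then, once.
The state is a dict: "clock": time; "q": joint angles; "dq": joint speeds; "joint_torque": joint torques, N m; "tool_pos": TCP position; "tcp_rot": TCP orientation; "ft_force": force on the tool from outside, world axes, zero at the start; "ft_torque": the same for the moment, N m; "width": opening from 0.0 (shut) to 1.0 (fully open); "gripper_force": force on a finger pad.
Only numpy, scipy, OpenCV 4.12 (cv2) and the standard library are available. Lean on these libraries where they do the work, as an engineer would, in place of code of your own. Each camera call takes 0.05 s, during which the arm holds its last target. There are 200 camera calls.

### The job

Lock the rotor: press down on the rubber pad of the flat steel lock slide and drag the slide fully home, so that its tongue sits in the rotor's slot against the stops. Then pull the torque wrench clockwise by the middle of its grip until its joint gives, stop there without tightening any further, let go and leave the wrench on the nut. Do not disturb the tools and the nut dish lying around.

Things in the scene. Friction and masses are not known exactly. Their poses are not given: they have to be found in the camera images.
- fixture: Fixed torque-check fixture: grey bed plate 385 x 165 x 12 mm on the table. Origin at table height on the rotor's upright axis; +x runs from the rotor along the slide's ways (away from the robot, give or take 0.3 rad), z up. Two side rails (x 88 to 280 mm, |y| 37 to 62 mm, top z = 40 mm) are flush with the slide; two stops for its shoulders stand at x 78 to 88 mm, z 30 to 40 mm.
- keeper (a point): Centre of the top of the fixture's blue keeper strap, which bridges the ways over the slide's tail: 77 mm along the ways, 124 mm across, 6 mm thick, top 48 mm above the table. Fixed.
- lock_slide: Flat steel slide, 0.5 to 1 kg, loose in the ways (1.5 mm play each side): plate 130 x 70 x 10 mm and a round-nosed tongue 22 mm wide, 34 mm long towards the rotor (its -x). Origin: centre of the plate's underside, axes as the fixture's, 30 mm above the table. In the fixture's frame it starts at x = 188 to 203 mm; fully home, shoulders on the stops, is x = 153 mm.
- slide_pad (a point): Centre of the top of the black ribbed hard rubber pad on the slide: 52 mm along x 50 mm across, top 43 mm above the table, 3 mm above the plate; friction about 1 on fingertips. The slide has no knob and its edges are out of reach; pressed with about 8 N here it drags along. The oiled ways resist with about 0.25 times the load on them.
- nut (a point): Top of the nut, 62 mm above the table, on the upright axis of nut, wrench and rotor. Rotor: cast aluminium disc 150 mm across, 28 to 42 mm above the table, with six rim slots 26 mm wide, 25 mm deep, one facing the tongue within 0.05 rad. It turns freely until the slide is home (tongue 21 mm deep in the slot), then has up to 0.08 rad of play.
- grip (a point): Middle of the torque wrench's grip, on its centre line, 62 mm above the table, 175 mm from the nut's axis; x points outward along the handle, z up. Black round grip 24 mm thick, 92 mm long; the handle ends 54 mm further out. It starts 0.85 rad clockwise of the fixture's +x (plus nut and rotor angles). Tightening is clockwise from above: the grip comes towards the robot.
- wrench_head (a joint): Angle of the nut and wrench head relative to the rotor, rad, growing clockwise (tighter); 0 to 0.12 at the start. The nut drags with 1.8 N m plus 3 N m per rad and stays where it is left. Pulled at the middle of the grip, the wrench gives at 0.33 to 0.40 (about 2.9 N m, 16 to 18 N square to the handle). Over 0.48 the nut is over-tightened.
- wrench_handle (a joint): Break-over angle of the wrench's click joint (pivot 30 mm from the nut's axis), rad, clockwise: 0 in line with the head, held there by a spring until set torque; then it gives under a steady force (no further rise) up to a stop at 0.25. It springs back to 0 when the handle is let go.
- rotor (a joint): Angle of the rotor in the fixture, rad, growing clockwise; 0 with a slot squarely facing the tongue, within 0.05 of it at the start.
- bar_mid (a point): Centre of a bright steel extension bar, 150 mm long, 22 mm thick, lying on the table along its x. Bystander.
- drift_mid (a point): Centre of a brass drift punch, 150 mm long, 15 mm thick, lying on the table along its x. Bystander.
- mirror_mid (a point): Centre of a yellow plastic inspection mirror, 195 mm long, 18 mm thick, mirror disc 46 mm across, lying on the table along its x. Bystander.
- dish_mid (a point): Centre of a round steel parts dish, 90 mm across and 20 mm high, holding two zinc-plated self-locking nuts. Bystander.
Not all that is in view belongs to the job. There is more than one size of the lock_slide; the one meant has the size given above.

How it is judged:
By the outcome, as a careful person would: the job done as asked, in the order asked, and still so for the second after the job is handed in, with the robot touching nothing.
It also fails if it takes over 58 s, if anything falls off the work surface, if the arm or the gripper's body presses on something with over 40 N, if the wrist force passes 120 N, or if a joint passes its speed limit or range.

## Working session

There is one attempt and no reset: what is moved stays moved. The work goes in short steps, Python scripts to look and compute and a tool call to move; the robot and the scene stay as the last step left them, time stands still between calls to the robot, and variables do not carry over. Pictures are saved under pics/ and viewed, at most 10 in all, crops included, and the job is handed in when it is done.

Besides the shell and the picture viewer there is one more tool, called after ">>>" as name(argument=value, ...), one argument or row to a line, values as JSON. drive_tool: Moves the arm, as the interface text tells. Its arguments: {"type":"object","properties":{"moves":{"type":"array"},"squeeze":{"type":"number"}},"required":["moves"]}

```bash
mkdir -p pics; ls; python3 - <<'E'
from station import telemetry,cams,arm
import cv2
for n in ["top","scene"]:
    cv2.imwrite(f"pics/{n}0.png",cams.get_image(n)[:,:,::-1])
    print(n,cams.get_calibration(n))
print(telemetry.sense())
E
```

```text
pics
top {'fx': 364.7719974556816, 'fy': 364.7719974556816, 'cx': 323.2043340641, 'cy': 199.1574685266176, 'view': array([[-0.01106649, -0.99990669, -0.00800919, -0.01055352],
       [-0.99221413,  0.01197431, -0.12396664,  0.54790064],
       [ 0.12405097,  0.00657496, -0.99225406,  0.99984515],
       [ 0.        ,  0.        ,  0.        ,  1.        ]])}
scene {'fx': 461.0166493212845, 'fy': 461.0166493212845, 'cx': 321.1807783876568, 'cy': 206.17305422908493, 'view': array([[-0.64572446,  0.76341003, -0.01565374,  0.37321673],
       [ 0.56441814,  0.46340073, -0.68314853, -0.26410364],
       [-0.51426849, -0.44996098, -0.73011166,  1.74830667],
       [ 0.        ,  0.        ,  0.        ,  1.        ]])}
{'clock': 0.1, 'q': array([-1.53338542e+00,  3.13345776e-01,  1.49833759e+00, -9.22587289e-06,
        1.33102858e+00, -2.23398374e-01]), 'dq': array([ 0.00205138, -0.0017226 , -0.00070183,  0.0005015 , -0.00096473,
       -0.00014431]), 'joint_torque': array([ 2.34779945e-03, -4.02813399e+01, -2.52643204e+01,  6.94786152e-02,
        3.42011370e-02, -6.30423551e-05]), 'tool_pos': array([ 0.1353562 , -0.50702153,  0.23825186]), 'tcp_rot': array([-5.57640853e-04,  9.91509059e-01,  1.30036428e-01,  4.75073029e-05]), 'ft_force': array([ 0.23518269, -0.09081053,  0.84332317]), 'ft_torque': array([0.03811981, 0.01902682, 0.01784938]), 'gripper_force': 0.0, 'width': 0.9991727689745392}
```

View pics/top0.png

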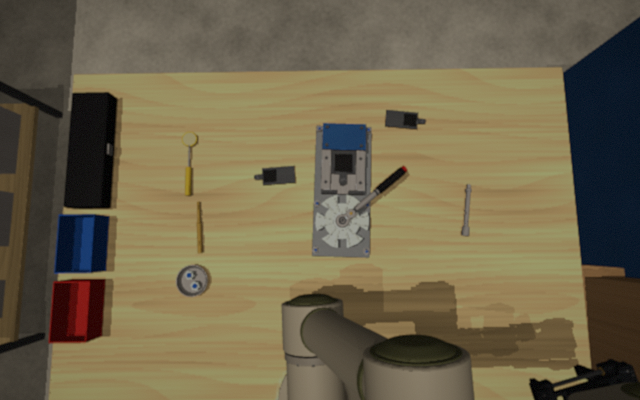

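View pics/scene0.png

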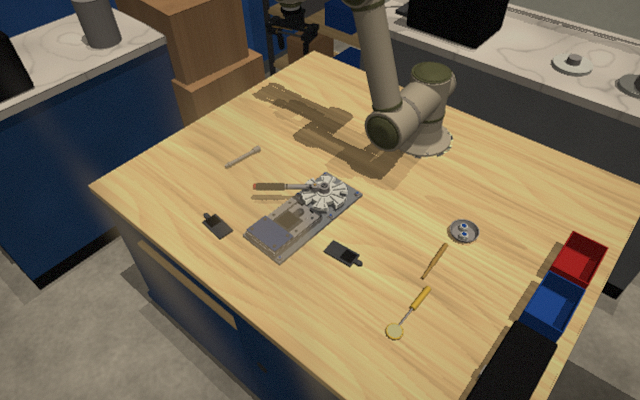

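Candidates for the slide: the plate in the fixture's ways at top (344,165), and loose smaller slides at (275,175) and (403,120). I choose the one in the ways because it sits between the rails, under the blue keeper. I'll check that in one crop.

```bash
cat > h.py <<'E'
import numpy as np
from station import cams,telemetry
from scipy.spatial.transform import Rotation as R
def ray(n,u,v,z,c=None):
    c=c or cams.get_calibration(n); V=np.array(c["view"]); Rm=V[:3,:3]; o=-Rm.T@V[:3,3]
    d=Rm.T@np.array([(u-c["cx"])/c["fx"],(v-c["cy"])/c["fy"],1]); return o+d*(z-o[2])/d[2]
def proj(n,p,c=None):
    c=c or cams.get_calibration(n); V=np.array(c["view"]); q=V[:3,:3]@p+V[:3,3]
    return np.array([c["cx"]+c["fx"]*q[0]/q[2],c["cy"]+c["fy"]*q[1]/q[2]])
def rot(s): w,x,y,z=s["tcp_rot"]; return R.from_quat([x,y,z,w])
E
python3 - <<'E'
import cv2
from h import *
im=cv2.imread("pics/top0.png")[115:265,295:425]
cv2.imwrite("pics/crop.png",cv2.resize(im,None,fx=4,fy=4,interpolation=cv2.INTER_CUBIC))
for nm,u,v,z in [("nut",343,220,.062),("pad",344,162,.043),("keep",345,137,.048),("gripend",405,169,.062)]: print(nm,ray("top",u,v,z))
s=telemetry.sense(); print(rot(s).as_matrix().round(3))
E
```

```text
nut [ 0.48612046 -0.07060534  0.062     ]
pad [ 0.65241975 -0.07727894  0.043     ]
keep [ 0.72408943 -0.08119026  0.048     ]
gripend [ 0.62601233 -0.2454606   0.062     ]
[[ 0.966  0.258 -0.   ]
 [ 0.258 -0.966  0.001]
 [ 0.    -0.001 -1.   ]]
```

View pics/crop.png

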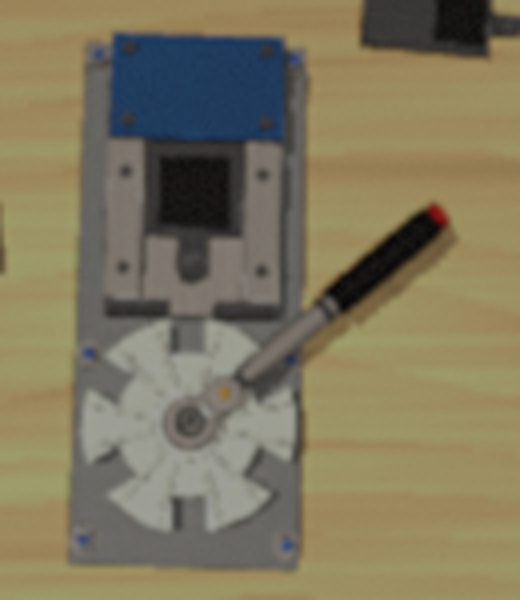

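The crop confirms it. The plate lies flush between the rails, with its pad at crop (194,190), i.e. top (343.5,162.5). The nut is at (342.5,220.8). The wrench runs to its red end at (404,169). I'll move above the pad with fingers shut.

>>> drive_tool(
  moves=[
    [0,0,-0.18,0.05,-0.023,0,0],
    [0,0,-0.36,0.1,-0.047,0,0],
    [0,0,-0.54,0.15,-0.07,0,0],
    [0,0,-0.72,0.2,-0.094,0,0],
    [0,0,-0.9,0.25,-0.117,0,0],
    [0,0,-1.08,0.305,-0.141,0,0],
    [0,0,-1.26,0.355,-0.164,0,0],
    [0,0,-1.44,0.405,-0.188,0.01,0],
    [0,0,-1.62,0.455,-0.211,0.02,0],
    [0,0,-1.8,0.51,-0.235,0.03,0],
    [0,0,-1.98,0.56,-0.258,0.05,0],
    [0,0,-2.16,0.61,-0.282,0.07,0],
  ],
  squeeze=20,
)

```text
clock: 1.6
tool_pos: [0.6532, -0.0761, 0.1678]
tcp_rot: [-0.0, 0.35, 0.937, -0.0]
ft_force: [1.2, -0.3, 0.3]
width: 0.007
gripper_force: 0.0
```

>>> drive_tool(
  moves=[
    [0,0,-0.17,0,0,0,0],
    [0,0,-0.34,0,0,0,0],
    [0,0,-0.51,0,0,0,0],
    [0,0,-0.676,0,0,0,0],
    [0,0,-0.676,0,0,0,0],
  ],
)

```text
clock: 2.22
tool_pos: [0.6519, -0.0775, 0.1683]
tcp_rot: [-0.0, 0.023, 1.0, 0.0]
ft_force: [-0.3, -0.2, 0.3]
width: 0.006
gripper_force: 0.0
```

```bash
python3 - <<'E'
import cv2
from h import *
s=telemetry.sense(); c=cams.get_calibration("wrist"); im=cams.get_image("wrist")[:,:,::-1]
cv2.imwrite("pics/w1.png",im); np.save("w1.npy",c,allow_pickle=True)
print(s["tool_pos"],rot(s).as_matrix().round(3).tolist(),s["q"],s["ft_force"],s["width"],s["clock"])
for p in ([.652,-.077,.043],[.486,-.0706,.062],s["tool_pos"]): print(proj("wrist",np.array(p),c))
E
```

```text
[ 0.65188751 -0.0774638   0.16832133] [[-0.999, 0.046, -0.001], [0.046, 0.999, 0.0], [0.001, 0.0, -1.0]] [-2.96389183e-01  6.60344482e-01  1.14878219e+00  4.06696728e-05
  1.33321278e+00 -1.82087252e+00] [-0.25071838 -0.16861673  0.32460416] 0.005783332371141628 2.225
[323.19098731 191.98076778]
[321.24800497 -63.3392507 ]
[322.78163125 272.34726856]
```

View pics/w1.png

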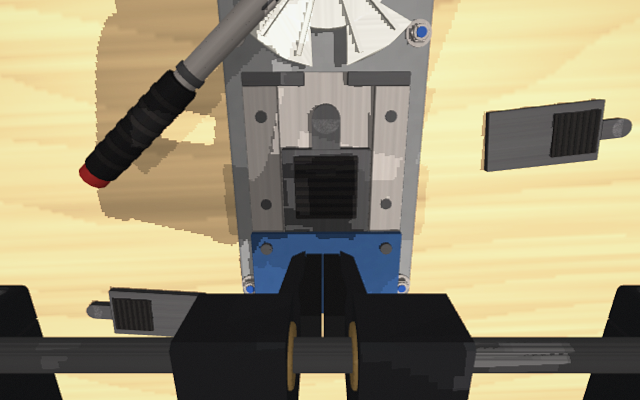

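The wrist view shows the pad at (326,187), the plate's front edge at row 149 and the stops' back edges at row 86. The grip runs from about (183,77) to its red end at (93,178), with the rotor at the top edge.

```bash
python3 - <<'E'
from h import *
c=np.load("w1.npy",allow_pickle=True).item()
for nm,u,v,z in [("pad",326,187,.043),("plateL",281,150,.04),("plateR",371,149,.04),("stopL",301,86,.04),("stopR",348,85,.04),("railTL",250,86,.04),("railBL",248,232,.04),("railTR",410,85,.04),("collar",183,77,.062),("gend",93,178,.062)]: print(nm,ray("wrist",u,v,z,c).round(4))
E
```

```text
pad [ 0.648  -0.0746  0.043 ]
plateL [ 0.6172 -0.1083  0.04  ]
plateR [ 0.6197 -0.0383  0.04  ]
stopL [ 0.5707 -0.0896  0.04  ]
stopR [ 0.5716 -0.0551  0.04  ]
railTL [ 0.5689 -0.127   0.04  ]
railBL [ 0.6852 -0.1418  0.04  ]
railTR [ 0.5737 -0.0096  0.04  ]
collar [ 0.5609 -0.167   0.062 ]
gend [ 0.6274 -0.2452  0.062 ]
```

>>> drive_tool(
  moves=[
    [0,0,0,0.004,0.003,0.05,0],
    [0,0,0,0.004,0.003,0.1,0],
    [0,0,0,0.004,0.003,0.117,0],
    [0,0,0,0.004,0.003,0.121,0],
    [0,0,0,0.004,0.003,0.124,0],
    [0,0,0,0.004,0.003,0.126,0],
    [0,0,0,0.004,0.003,0.126,0],
  ],
)

```text
clock: 3.15
tool_pos: [0.6485, -0.0745, 0.0435]
tcp_rot: [0.001, 0.022, 1.0, -0.0]
ft_force: [-0.2, -0.1, 1.2]
width: 0.004
gripper_force: 0.4
```

>>> drive_tool(
  moves=[
    [0,0,0,0,0,0.0015,0],
    [0,0,0,0,0,0.0015,0],
  ],
)

```text
clock: 3.4
tool_pos: [0.6491, -0.0746, 0.0435]
tcp_rot: [0.001, 0.022, 1.0, -0.0]
ft_force: [-3.0, 0.7, 11.0]
width: 0.004
gripper_force: 5.3
```

>>> drive_tool(
  moves=[
    [0,0,0,0,0,0.0005,0],
    [0,0,0,0.003,0,0.0005,0],
    [0,0,0,0.006,0,0.0005,0],
    [0,0,0,0.009,0,0.0005,0],
    [0,0,0,0.012,0,0.0005,0],
    [0,0,0,0.015,0,0.0005,0],
    [0,0,0,0.018,0,0.0005,0],
    [0,0,0,0.02,0,0.0005,0],
  ],
)

```text
clock: 4.4
tool_pos: [0.6302, -0.074, 0.0435]
tcp_rot: [0.003, 0.022, 1.0, -0.001]
ft_force: [3.9, 0.8, 9.5]
width: 0.004
gripper_force: 4.9
```

```bash
python3 - <<'E'
import cv2
from h import *
c=cams.get_calibration("wrist"); im=cams.get_image("wrist")[:,:,::-1]
cv2.imwrite("pics/w2.png",im)
E
```

```text
(no output)
```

View pics/w2.png

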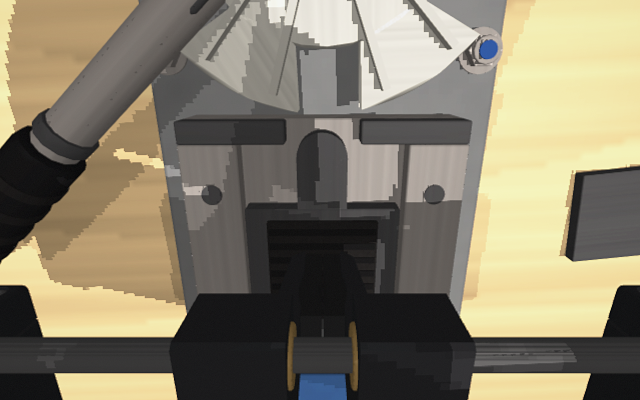

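The slide follows the fingers. The plate's front edge is at row 204 and the stops at row 143, so about 28 mm remain. The slot at (332,75) is slightly off-centre, but the round nose should guide it.

>>> drive_tool(
  moves=[
    [0,0,0,0.003,0,0.0005,0],
    [0,0,0,0.006,0,0.0007,0],
    [0,0,0,0.009,0,0.0007,0],
    [0,0,0,0.012,0,0.0007,0],
    [0,0,0,0.015,0,0.0007,0],
    [0,0,0,0.018,0,0.0007,0],
    [0,0,0,0.021,0,0.0007,0],
    [0,0,0,0.023,0,0.0007,0],
  ],
)

```text
clock: 5.45
tool_pos: [0.608, -0.073, 0.0434]
tcp_rot: [0.004, 0.023, 1.0, -0.001]
ft_force: [3.8, 0.5, 13.0]
width: 0.005
gripper_force: 6.9
```

>>> drive_tool(
  moves=[
    [0,0,0,0.002,0,0,0],
    [0,0,0,0.003,0,0,0],
    [0,0,0,0.004,0,0,0],
    [0,0,0,0.005,0,0,0],
  ],
)

```text
clock: 5.95
tool_pos: [0.6031, -0.0728, 0.0434]
tcp_rot: [0.004, 0.023, 1.0, -0.001]
ft_force: [4.3, 0.7, 14.6]
width: 0.006
gripper_force: 7.0
```

>>> drive_tool(
  moves=[
    [0,0,0,0.001,0,0,0],
    [0,0,0,0.002,0,0,0],
    [0,0,0,0.003,0,0,0],
  ],
)

```text
clock: 6.32
tool_pos: [0.601, -0.0728, 0.0435]
tcp_rot: [0.006, 0.023, 1.0, -0.001]
ft_force: [10.2, 1.0, 10.2]
width: 0.007
gripper_force: 5.1
```

>>> drive_tool(
  moves=[
    [0,0,0,0.001,0,0.001,0],
    [0,0,0,0.001,0,0.001,0],
  ],
)

```text
clock: 6.58
tool_pos: [0.6009, -0.0728, 0.0434]
tcp_rot: [0.007, 0.023, 1.0, -0.001]
ft_force: [11.7, 1.9, 15.0]
width: 0.005
gripper_force: 7.7
```

```bash
python3 - <<'E'
import cv2
from h import *
s=telemetry.sense(); c=cams.get_calibration("wrist"); im=cams.get_image("wrist")[:,:,::-1]
cv2.imwrite("pics/w3.png",im); np.save("w3.npy",c,allow_pickle=True)
print(s["tool_pos"],s["ft_force"],s["q"])
E
```

```text
[ 0.60092036 -0.07277065  0.0434254 ] [11.66235895  1.86771731 15.01824518] [-3.14451937e-01  6.87138547e-01  1.46000617e+00  1.74577695e-03
  9.80237039e-01 -1.84093684e+00]
```

View pics/w3.png

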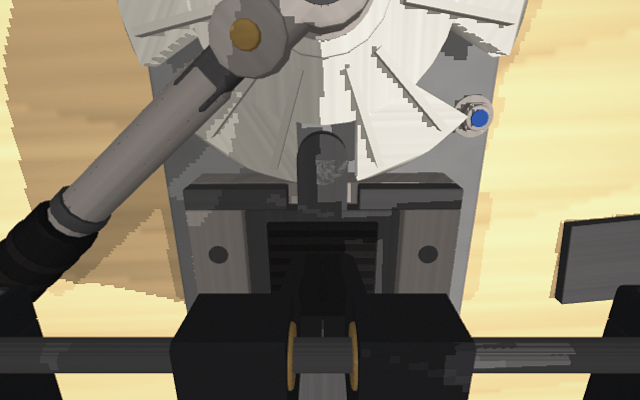

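The slide is home: the plate's front edge is flush on the stops (row ~208), the tongue sits in the slot at (323,165) and the drag force has risen. I'll lift straight off and go above the grip.

>>> drive_tool(
  moves=[
    [0,0,0,0,0,-0.01,0],
    [0,0,0,0,0,-0.06,0.0],
    [0,0,0.15,0,-0.03,-0.115,0.3],
    [0,0,0.3,0,-0.06,-0.125,0.6],
    [0,0,0.48,0,-0.09,-0.125,0.7],
    [0,0,0.66,0,-0.12,-0.125,0.7],
    [0,0,0.85,0,-0.132,-0.125,0.7],
    [0,0,0.85,0,-0.132,-0.125,0.7],
    [0,0,0.85,0,-0.132,-0.125,0.7],
  ],
)

```text
clock: 7.75
tool_pos: [0.5902, -0.2032, 0.1641]
tcp_rot: [-0.0, 0.431, 0.902, 0.0]
ft_force: [-0.7, 0.7, 0.9]
width: 0.697
gripper_force: 0.0
```

```bash
python3 - <<'E'
import cv2
from h import *
s=telemetry.sense(); c=cams.get_calibration("wrist"); im=cams.get_image("wrist")[:,:,::-1]
cv2.imwrite("pics/w4.png",im); np.save("w4.npy",c,allow_pickle=True)
print(s["tool_pos"],s["ft_force"],s["q"],rot(s).as_matrix().round(3).tolist(),s["clock"])
print(proj("wrist",np.array([.595,-.205,.062]),c))
E
```

```text
[ 0.5902187  -0.20318674  0.16410165] [-0.66220537  0.7123012   0.89786864] [-5.19000247e-01  5.91459290e-01  1.27646034e+00  1.07698471e-04
  1.27409330e+00 -1.19901698e+00] [[-0.629, 0.778, -0.0], [0.778, 0.629, 0.0], [0.0, -0.0, -1.0]] 7.75
[326.6470991 206.2485861]
```

View pics/w4.png

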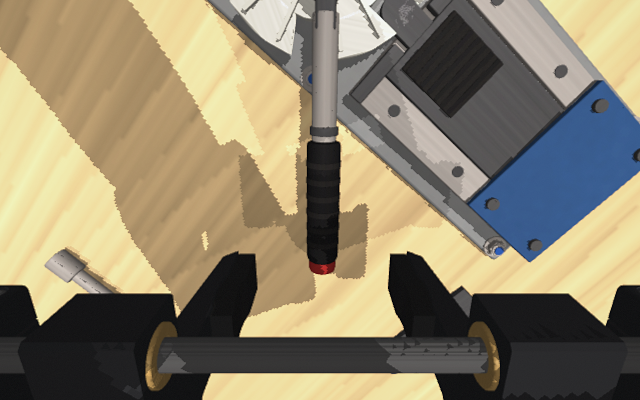

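The grip is centred between the fingers. It runs from row 142 at (324) to the red end at (321,272). The bar lies lower left, on the table.

```bash
python3 - <<'E'
from h import *
c=np.load("w4.npy",allow_pickle=True).item()
a=ray("wrist",326,5,.062,c); g=ray("wrist",324,142,.062,c); e=ray("wrist",321,270,.062,c)
d=(e-a);d/=np.linalg.norm(d); ang=np.arctan2(d[1],d[0]); m=e-d*.054; n=e-d*.229
print(a,g,e,"ang",ang,"mid",m,"nut",n, "len",np.linalg.norm(e-g))
s=telemetry.sense(); Rm=rot(s); print("toolshift",Rm.inv().apply(m-s["tool_pos"]),"yaw x",np.arctan2(*Rm.as_matrix()[[1,0],0]), ang+np.pi)
E
```

```text
[ 0.51081628 -0.10229615  0.062     ] [ 0.5634408 -0.1691871  0.062    ] [ 0.62536426 -0.24934492  0.062     ] ang -0.9090048086098287 mid [ 0.59217958 -0.20674472  0.062     ] nut [ 0.48463662 -0.06868852  0.062     ] len 0.10129062705736377
toolshift [-0.00404876 -0.00080116  0.10209035] yaw x 2.2504183534857223 2.2325878449799643
```

>>> drive_tool(
  moves=[
    [0,0,0.018,-0.004,-0.001,0.04,0.7],
    [0,0,0.018,-0.004,-0.001,0.08,0.7],
    [0,0,0.018,-0.004,-0.001,0.11,0.7],
    [0,0,0.018,-0.004,-0.001,0.121,0.7],
    [0,0,0.018,-0.004,-0.001,0.121,0.35],
    [0,0,0.018,-0.004,-0.001,0.121,0.1],
    [0,0,0.018,-0.004,-0.001,0.121,0.1],
    [0,0,0.018,-0.004,-0.001,0.121,0.1],
    [0,0,0.018,-0.004,-0.001,0.121,0.1],
  ],
  squeeze=30,
)

```text
clock: 8.93
tool_pos: [0.5923, -0.2078, 0.0434]
tcp_rot: [0.0, 0.441, 0.898, -0.0]
ft_force: [-0.6, -0.0, 0.7]
width: 0.259
gripper_force: 30.0
```

```bash
cat > m.py <<'E'
from h import *
s=telemetry.sense(); N=np.array([.4846,-.0687]); p=s["tool_pos"][:2]-N; r=np.linalg.norm(p); a=np.arctan2(p[1],p[0])
t=np.array([np.sin(a),-np.cos(a)]); M=rot(s).as_matrix()
F=s["ft_force"]
print("r",r.round(4),"ang",a.round(4),"Ftan",-F[:2]@t,"Frad",F[:2]@p/r,"Fz",F[2],"Tz",s["ft_torque"][2],"yawx-pi",np.arctan2(M[1,0],M[0,0])-np.pi,s["width"],s["clock"],s["tool_pos"])
# path rows: clockwise turn th about N, in tool axes
for th in np.arange(.025,.31,.025):
    R2=R.from_rotvec([0,0,-th]).as_matrix()[:2,:2]; d=R2@p-p
    print(round(th,3),(M.T@np.array([*d,0])).round(4)[:2])
E
python3 m.py
```

```text
r 0.1759 ang -0.912 Ftan -0.48274981561727226 Frad -0.31513911832867103 Fz 0.6691443852737639 Tz 0.004199467550599511 yawx-pi -0.9127803622359325 0.25898393073148074 8.925 [ 0.59225199 -0.20775077  0.04338757]
0.025 [ 0.0001 -0.0044]
0.05 [ 0.0002 -0.0088]
0.075 [ 0.0005 -0.0132]
0.1 [ 0.0009 -0.0176]
0.125 [ 0.0014 -0.0219]
0.15 [ 0.002  -0.0263]
0.175 [ 0.0027 -0.0306]
0.2 [ 0.0035 -0.0349]
0.225 [ 0.0044 -0.0392]
0.25 [ 0.0054 -0.0435]
0.275 [ 0.0066 -0.0478]
0.3 [ 0.0078 -0.052 ]
```

>>> drive_tool(
  moves=[
    [0,0,0.025,0.0001,-0.0044,0,0.1],
    [0,0,0.05,0.0002,-0.0088,0,0.1],
    [0,0,0.075,0.0005,-0.0132,0,0.1],
    [0,0,0.1,0.0009,-0.0176,0,0.1],
    [0,0,0.125,0.0014,-0.0219,0,0.1],
    [0,0,0.15,0.002,-0.0263,0,0.1],
    [0,0,0.15,0.002,-0.0263,0,0.1],
  ],
)

```text
clock: 9.8
tool_pos: [0.5711, -0.2218, 0.0435]
tcp_rot: [0.001, 0.507, 0.862, 0.001]
ft_force: [8.1, 2.3, 0.1]
width: 0.258
gripper_force: 30.0
```

```bash
python3 m.py | head -1
```

```text
r 0.1758 ang -1.0567 Ftan 8.148453538435348 Frad 1.9503040620359424 Fz 0.14982496091812808 Tz 0.17061311791578565 yawx-pi -1.0640386912774953 0.25818629052061226 9.8 [ 0.57105369 -0.22178931  0.04354745]
```

>>> drive_tool(
  moves=[
    [0,0,0.025,0.0001,-0.0044,0,0.1],
    [0,0,0.05,0.0002,-0.0088,0,0.1],
  ],
)

```text
clock: 10.05
tool_pos: [0.5637, -0.2257, 0.0436]
tcp_rot: [0.002, 0.529, 0.849, 0.001]
ft_force: [10.7, 4.1, 0.4]
width: 0.261
gripper_force: 30.1
```

```bash
python3 m.py | head -1
```

```text
r 0.1758 ang -1.1044 Ftan 11.425015512334893 Frad 1.166884063964342 Fz 0.3839722505134915 Tz 0.19436311995277067 yawx-pi -1.1141248512621202 0.26086364871071593 10.05 [ 0.5636605  -0.22573922  0.04361799]
```

>>> drive_tool(
  moves=[
    [0,0,0.025,0.0001,-0.0044,0,0.1],
    [0,0,0.05,0.0002,-0.0088,0,0.1],
  ],
)

```text
clock: 10.3
tool_pos: [0.5558, -0.2295, 0.0437]
tcp_rot: [0.002, 0.55, 0.835, 0.001]
ft_force: [11.2, 4.7, -0.5]
width: 0.262
gripper_force: 30.1
```

```bash
python3 m.py | head -1
```

```text
r 0.1759 ang -1.154 Ftan 12.176087230153085 Frad 0.19655528773401815 Fz -0.5210986651589784 Tz 0.21102500712008174 yawx-pi -1.1641798935233096 0.2619368151182843 10.3 [ 0.55578549 -0.22949985  0.04367862]
```

>>> drive_tool(
  moves=[
    [0,0,0.025,0.0001,-0.0044,0,0.1],
    [0,0,0.05,0.0002,-0.0088,0,0.1],
  ],
)

```text
clock: 10.55
tool_pos: [0.5478, -0.2328, 0.0437]
tcp_rot: [0.002, 0.57, 0.821, 0.001]
ft_force: [11.6, 3.6, -0.1]
width: 0.264
gripper_force: 30.1
```

```bash
python3 m.py | head -1
```

```text
r 0.1759 ang -1.2034 Ftan 12.094125101115711 Frad 0.7869285923947176 Fz -0.1465691563785774 Tz 0.23746595934208867 yawx-pi -1.2142064228340401 0.26371555060455715 10.55 [ 0.54776853 -0.23282303  0.04374313]
```

>>> drive_tool(
  moves=[
    [0,0,0.025,0.0001,-0.0044,0,0.1],
    [0,0,0.05,0.0002,-0.0088,0,0.1],
  ],
)

```text
clock: 10.8
tool_pos: [0.5396, -0.2358, 0.0438]
tcp_rot: [0.002, 0.591, 0.807, 0.001]
ft_force: [13.7, 4.2, -0.6]
width: 0.26
gripper_force: 30.1
```

```bash
python3 m.py | head -1
```

```text
r 0.1759 ang -1.253 Ftan 14.337046419702629 Frad 0.2604747412522754 Fz -0.6275647741434703 Tz 0.26250259853536745 yawx-pi -1.2642178302278126 0.26008637529447787 10.8 [ 0.53956374 -0.23577416  0.04378114]
```

>>> drive_tool(
  moves=[
    [0,0,0.02,0.0001,-0.0035,0,0.1],
    [0,0,0.04,0.0002,-0.007,0,0.1],
  ],
)

```text
clock: 11.05
tool_pos: [0.533, -0.2378, 0.0438]
tcp_rot: [0.003, 0.607, 0.795, 0.001]
ft_force: [13.5, 4.0, -0.7]
width: 0.261
gripper_force: 30.1
```

```bash
python3 m.py | head -1; python3 - <<'E'
import cv2
from h import *
cv2.imwrite("pics/w5.png",cams.get_image("wrist")[:,:,::-1])
c=cams.get_calibration("wrist");print(proj("wrist",np.array([.4846,-.0687,.062]),c))
E
```

```text
r 0.1759 ang -1.2919 Ftan 14.08841602535229 Frad -0.11610414857098167 Fz -0.667477714334378 Tz 0.2246662363808612 yawx-pi -1.3041233214320358 0.26053969271516586 11.05 [ 0.53301874 -0.23778066  0.04383461]
[ 317.06298353 -297.77817699]
```

View pics/w5.png

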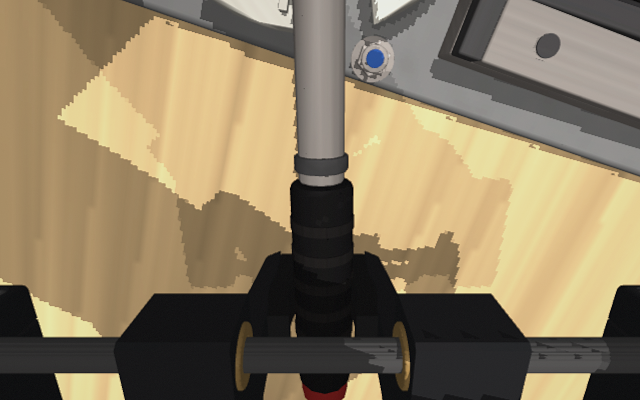

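>>> drive_tool(
  moves=[
    [0,0,0.02,0.0001,-0.0035,0,0.1],
    [0,0,0.04,0.0002,-0.007,0,0.1],
  ],
)

```text
clock: 11.35
tool_pos: [0.5264, -0.2396, 0.0439]
tcp_rot: [0.003, 0.623, 0.782, 0.001]
ft_force: [13.7, 3.6, -0.2]
width: 0.26
gripper_force: 30.1
```

```bash
python3 m.py | head -1
```

```text
r 0.1759 ang -1.331 Ftan 14.123955677657891 Frad -0.258712936189537 Fz -0.2475696258503463 Tz 0.2059473399755935 yawx-pi -1.344310959979199 0.25965814530319997 11.35 [ 0.52637715 -0.23957118  0.04390098]
```

>>> drive_tool(
  moves=[
    [0,0,0.015,0.0001,-0.0026,0,0.1],
    [0,0,0.03,0.0001,-0.0053,0,0.1],
  ],
)

```text
clock: 11.6
tool_pos: [0.5213, -0.2407, 0.044]
tcp_rot: [0.003, 0.634, 0.773, 0.002]
ft_force: [14.3, 3.6, 0.0]
width: 0.261
gripper_force: 30.0
```

```bash
python3 m.py | head -1; python3 - <<'E'
import cv2
from h import *
a=cams.get_image("wrist")[:,:,::-1]; cv2.imwrite("pics/w6.png",a)
c=cams.get_calibration("wrist");print(proj("wrist",np.array([.4846,-.0687,.062]),c))
for f in("pics/w5.png","pics/w6.png"):
    g=cv2.cvtColor(cv2.imread(f),cv2.COLOR_BGR2GRAY).astype(int)
    print(f,[ (int(270+np.argmax(abs(np.diff(g[r,270:312])))),int(330+np.argmax(abs(np.diff(g[r,330:370]))))) for r in range(5,150,12)])
E
```

```text
r 0.1759 ang -1.3606 Ftan 14.755354298135117 Frad -0.5085829761453851 Fz 0.0191892536323654 Tz 0.05369959724750091 yawx-pi -1.3743979689015389 0.2607999116997155 11.6 [ 0.52129511 -0.24071877  0.04395851]
[ 315.92678081 -297.59524191]
pics/w5.png [(286, 356), (291, 357), (294, 359), (294, 364), (278, 367), (276, 368), (292, 363), (293, 344), (294, 344), (295, 344), (292, 344), (293, 344), (294, 344)]
pics/w6.png [(293, 348), (293, 347), (295, 347), (296, 347), (279, 347), (275, 364), (296, 346), (297, 346), (296, 346), (297, 346), (298, 346), (298, 345), (298, 345)]
```

```bash
cat > ed.py <<'E'
import cv2,sys
from h import *
def line(f):
    g=cv2.GaussianBlur(cv2.cvtColor(cv2.imread(f),cv2.COLOR_BGR2GRAY),(1,5),0).astype(float); out=[]
    for x0 in (295,346):
        pts=[]
        for r in range(2,150):
            d=abs(np.diff(g[r,x0-7:x0+8])); i=d.argmax()
            if d[i]>12: pts.append((x0-7+i+.5,r))
        pts=np.array(pts,np.float32); vx,vy,x,y=cv2.fitLine(pts,cv2.DIST_HUBER,0,.01,.01).ravel()
        out.append([x+(r-y)*vx/vy for r in (0,150,-298)]+[len(pts)])
    return np.round(out,2).tolist()
for f in sys.argv[1:]: print(f,line(f))
E
python3 ed.py pics/w5.png pics/w6.png
python3 - <<'E'
import cv2
ims=[]
a=cv2.imread("pics/w5.png")[:170,240:400];b=cv2.imread("pics/w6.png")[:170,240:400]
from h import *
t=cams.get_image("top")[:,:,::-1][195:245,310:390]; cv2.imwrite("pics/t6.png",t)
t0=cv2.imread("pics/top0.png")[195:245,310:390]
z=lambda i,k:cv2.resize(i,None,fx=k,fy=k,interpolation=cv2.INTER_CUBIC)
cv2.imwrite("pics/cmp.png",np.vstack([np.hstack([z(a,2.5),z(b,2.5)])[:425],np.hstack([cv2.resize(t0,(400,250)),cv2.resize(t,(400,250))])])[:, :800][75:])
E
```

```text
pics/w5.png [[292.25, 295.57, 285.65, 148.0], [345.5, 344.3, 347.88, 148.0]]
pics/w6.png [[294.86, 298.6, 287.43, 148.0], [348.11, 345.48, 353.33, 148.0]]
```

View pics/cmp.png

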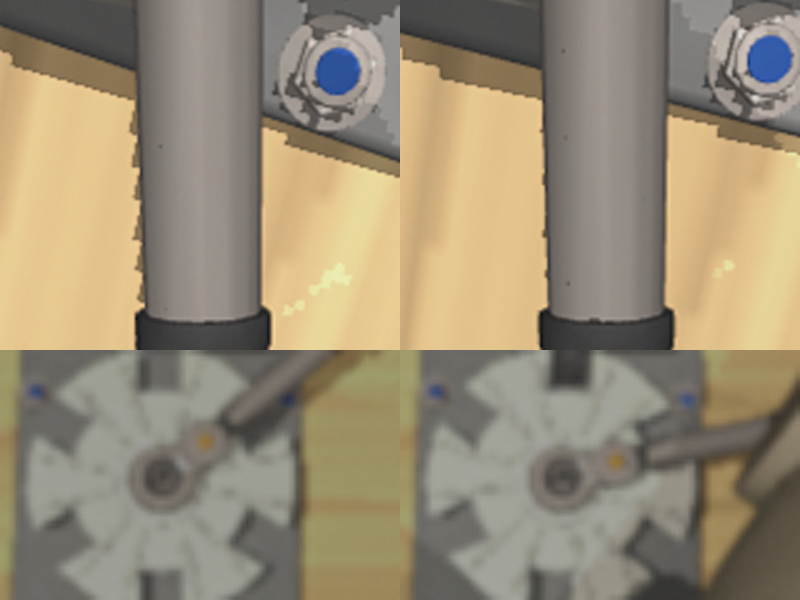

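The views agree. The head has stopped following while the handle bends at the pin: its line now misses the nut by about 4.7 px, and the force has plateaued. One more small step should confirm the give.

>>> drive_tool(
  moves=[
    [0,0,0.02,0.0001,-0.0035,0,0.1],
    [0,0,0.04,0.0002,-0.007,0,0.1],
  ],
)

```text
clock: 11.95
tool_pos: [0.5145, -0.242, 0.044]
tcp_rot: [0.003, 0.65, 0.76, 0.002]
ft_force: [15.1, 4.1, 0.6]
width: 0.257
gripper_force: 30.0
```

```bash
python3 m.py | head -1; python3 - <<'E'
import cv2
from h import *
cv2.imwrite("pics/w7.png",cams.get_image("wrist")[:,:,::-1])
c=cams.get_calibration("wrist");print(proj("wrist",np.array([.4846,-.0687,.062]),c))
E
python3 ed.py pics/w7.png
```

```text
r 0.1758 ang -1.3998 Ftan 15.573497024775538 Frad -1.4275158648782247 Fz 0.550002480551611 Tz 0.00016847314033366194 yawx-pi -1.4147359589304407 0.25678949168023546 11.95 [ 0.51452186 -0.24196983  0.04399902]
[ 315.30298373 -297.34042248]
pics/w7.png [[296.0, 299.53, 288.97, 148.0], [349.59, 346.25, 356.24, 148.0]]
```

The miss keeps growing (−0.3 → 4.5 → 7.3 px) while the torque stays flat at about 2.7 N m, so the joint has given. I'll ease back, let go and lift.

>>> drive_tool(
  moves=[
    [0,0,-0.02,0.0001,0.0035,0,0.1],
    [0,0,-0.04,0.0002,0.007,0,0.1],
    [0,0,-0.06,0.0004,0.0105,0,0.1],
    [0,0,-0.075,0.0005,0.0132,0,0.1],
    [0,0,-0.075,0.0005,0.0132,0,0.1],
  ],
)

```text
clock: 12.62
tool_pos: [0.5274, -0.2393, 0.0439]
tcp_rot: [0.003, 0.62, 0.784, 0.001]
ft_force: [14.2, 4.1, -0.4]
width: 0.263
gripper_force: 30.1
```

```bash
python3 m.py | head -1
```

```text
r 0.1759 ang -1.325 Ftan 14.791048315941794 Frad -0.46581511463055836 Fz -0.39903372942033233 Tz 0.26552436138986246 yawx-pi -1.3381158548942769 0.262854785601959 12.625 [ 0.52740147 -0.23930242  0.04389009]
```

>>> drive_tool(
  moves=[
    [0,0,-0.01,0,0.0018,0,0.1],
    [0,0,-0.02,0.0001,0.0035,0,0.1],
    [0,0,-0.03,0.0001,0.0053,0,0.1],
    [0,0,-0.03,0.0001,0.0053,0,0.1],
  ],
)

```text
clock: 13.12
tool_pos: [0.5306, -0.2385, 0.0433]
tcp_rot: [0.001, 0.609, 0.794, 0.0]
ft_force: [5.0, -1.8, 1.5]
width: 0.26
gripper_force: 30.0
```

>>> drive_tool(
  moves=[
    [0,0,-0.01,0,0.0018,0,0.1],
    [0,0,-0.015,0,0.0026,0,0.1],
    [0,0,-0.015,0,0.0026,0,0.1],
  ],
)

```text
clock: 13.5
tool_pos: [0.5327, -0.2378, 0.0431]
tcp_rot: [0.0, 0.602, 0.798, -0.0]
ft_force: [1.1, -5.9, 0.6]
width: 0.26
gripper_force: 30.0
```

>>> drive_tool(
  moves=[
    [0,0,0,0,0,0,0.4],
    [0,0,0,0,0,0,0.7],
    [0,0,0,0,0,0,0.7],
    [0,0,0,0,0,0,0.7],
    [0,0,0,0,0,-0.03,0.7],
    [0,0,0,0,0,-0.08,0.7],
    [0,0,0,0,0,-0.13,0.7],
    [0,0,0,0,0,-0.15,0.7],
    [0,0,0,0,0,-0.15,0.7],
  ],
)

```text
clock: 14.62
tool_pos: [0.5331, -0.2376, 0.1942]
tcp_rot: [0.001, 0.602, 0.798, 0.0]
ft_force: [0.1, -0.2, -0.7]
width: 0.698
gripper_force: 0.0
```

```bash
python3 - <<'E'
import cv2
from h import *
s=telemetry.sense();print(s["tool_pos"],s["ft_force"],s["width"],s["clock"])
cv2.imwrite("pics/w8.png",cams.get_image("wrist")[:,:,::-1])
E
```

```text
[ 0.53310957 -0.23759954  0.19415894] [ 0.12466881 -0.17196704 -0.71740392] 0.6982044244307273 14.625
```

View pics/w8.png

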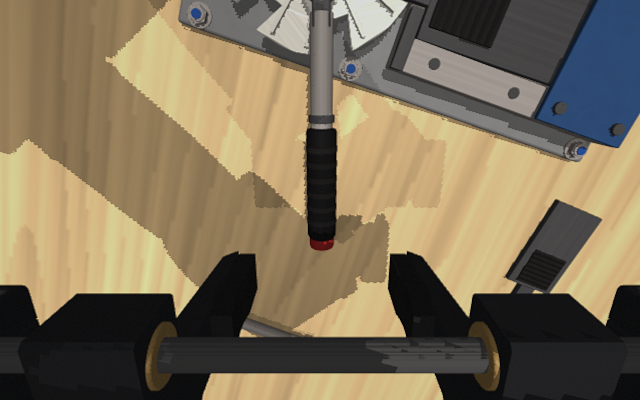

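The wrench is free and straight on the nut: grip at (321,185), in line with its head. The slide is still at its stops, the hand is clear and the sensed force is about zero.

```bash
python3 -c "
from station import workorder
print(workorder.hand_in())"
```

```text
the job is handed in; nothing more can be done
None
```

I dragged the slide fully home against its stops, pulled the wrench until its joint gave (about 2.7 N m measured), let go and left it on the nut without touching the tools or dish. I handed the job in at about 15 s, and the hand-in gave no verdict back.

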